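# Unlock the engraver's hand bridge and hold it level over its plate stand

## Robot

A 6-joint arm with a two-finger parallel gripper is mounted at the origin on the work surface. World frame = base frame: x ahead of the robot, y to its left, z up, the work surface at z = 0. Lengths are in m, angles in rad, forces in N, time in s.
With the tool pointing down it reaches from about 0.375 to 0.9 m from the base axis. Payload 3.1 kg.
Tool frame: the origin (TCP) lies at the very end of the fingers, on their centre line; the grasp point (between the pads) lies 19 mm behind it; z points along the fingers, y is the direction in which the jaws open and shut (so a half turn about z gives the same grasp; the last joint's range is limited). The gripper opens to 85 mm and grips with 20 to 120 N. Pads are 22 mm wide; open, the fingers measure 114 mm over their backs; the gripper's body (76 mm by 85 mm) begins 54 mm behind the grasp point. The pads swing forward as they close: fully open they stand 13 mm farther back than shut.
Start: joints at [1.067, 0.527, 1.433, -0, 1.181, -0.178], TCP at [0.2, 0.592, 0.231] pointing down, gripper open.
Joint ranges: [-3.08, 3.08], [-0.75, 2.2], [0.22, 2.44], [-1.43, 4.57], [0, 2.65], [-2.85, 2.85]. Speed limits (rad/s): [2.79, 2.79, 3.14, 3.14, 3.14, 3.14].

## Interface

Orientations are given as a unit quaternion [x, y, z, w].
In Python, from station import manip gives the robot as it stands. The module is installed in compiled form; this text tells all that it offers.
- The arm moves only by the tool send_rows, never from a script. Its argument "commands" is a list of rows, each an object with "delta_pos": the shift along the world's x, y, z in cm, a list of three; "yaw": the turn about the world's z in rad. A call has 1 to 10 rows; each row shifts and turns the pose as measured when the row begins; what a row does not reach is not made up. A row lasts 1/8 s, in which the tool goes at most 62.5 mm and 10.7 degrees, less where a joint would pass 70% of its speed; a pose out of reach is approached as far as the arm can. A call is refused whole if a number of a shift passes 6.25 or a number of a turn 0.188, either way. A call with a gripper value outside its range is refused whole. "grip" is the closure, from -1 (fully open) to 1 (shut), set as the call begins (left out, the last holds). The fingers move at their own pace and stop on an object; "force" is the grip in N (left out, the last holds). Time passes only in rows, so rows that do not move let the fingers close. It gives the time, the measured TCP pose, the force and the opening at its end, in the units of the state.
- manip.sense(): the state, without advancing time (a new reading comes with each control period).
- manip.snapshot(name): name is "scene" or "top" or "wrist"; returns the picture (400x640x3 uint8, blue, green, red); there is no depth.
- manip.get_calibration(name): a dict with "fx", "fy", "cx", "cy" (pixels), "world_to_cam" (4x4, takes a point from world to camera coordinates); the wrist camera has in their place "mount" (4x4, takes a point from camera to tool coordinates, whose origin is the TCP and whose axes are the flange's). Camera axes: x right, y down, z forward; pixel columns grow to the right and rows downward; lengths in m; the calibration is good to about 2 mm. A picture is of the moment at which its call begins: read the wrist's pose just before it. get_calibration takes no time and is no camera call.
- manip.sign_off(): hands the job in, once; it reports no verdict.
The state is a dict: "t": time; "q": joint angles; "qd": joint speeds; "tau": joint torques, N m; "tcp_pos": TCP position; "tool_rot": TCP orientation; "force": force on the tool from outside, world axes, zero at the start; "ft_torque": the same for the moment, N m; "finger_gap": opening from 0.0 (shut) to 1.0 (fully open).
Only numpy, scipy, OpenCV 4.12 (cv2) and the standard library are available. Lean on these libraries where they do the work, as an engineer would, in place of code of your own. Each camera call takes 0.05 s, during which the arm holds its last target. There are 200 camera calls.

## Task

Pull the round keeper plug up out of its sprung socket on the storage cradle and put it in the shallow black tray. Then grip the metal hand bridge at its balance point, lift it off the cradle and hold it level and still a few centimetres (about 4) above the plate stand, its ring straight over the spigot and its toe over the fork, and finish while still holding it there. Nothing may touch the stand or its lacquer plate, and the stone, jar and mug are to be left where they are.

Things in the scene. Friction and masses are not known exactly. Their poses are not given: they have to be found in the camera images.
- cradle: Fixed dark steel storage cradle, base 260 x 100 x 12 mm, centred 20 mm along +x from the origin (underside). The bridge lies along its x on two supports 40 mm high: one 8 mm thick at x = -30, one 10 mm thick at x = +105 with cheeks 7 mm high beside the bar (34 mm over all). A socket block 40 x 27 mm, 58 mm high, stands beside the bar at x = +70, y = +24.5.
- socket (a point): Mouth of the plug's socket, centre of the top of the socket block, 58 mm above the table. Hole 17 mm wide, vertical. A sprung ball inside (button at the block's side) catches above the bulb of the plug.
- plug: Loose round steel keeper plug, 120 g, 70 mm tall; origin at its lower tip, z up its axis. Shank 10 mm thick with a 16 mm bulb at the tip, 34 mm deep in the socket; flange 48 mm across, 8 mm thick, rests on the socket block and overlaps the bar, so locks the bridge; round grip on top 18 mm thick, z = 42 to 70. Pull straight up: 5 to 15 N over the first 10 mm, then free.
- plug_grip (a point): Point on the plug's axis to grip, 58 mm above its tip, 16 mm above the top of the flange.
- tray: Fixed shallow black tray, 150 (x) x 130 (y) mm, 25 mm high, walls and floor 4 to 5 mm thick; origin at the centre of its underside. The plug may stand, lie or lean in it.
- bridge: Loose aluminium hand bridge, 520 to 780 g, lying on the cradle along its x. Thick ring (48 mm outside, 28 mm bore, z = 11 to 37 mm) at x = -63; straight bar 18 mm wide, 14 thick (z = 17 to 31) from the ring to x = +137, where a toe 14 x 18 mm reaches down to z = 1. Origin 24 mm below the balance point, x from ring to toe, z up; on the cradle it is 23 mm above the table.
- balance (a point): The bridge's balance point (centre of mass), in the middle of the bar's thickness, 63 mm from the ring's axis towards the toe. Grip the bar's 18 mm width here.
- ring (a point): Centre of the ring's underside, on the bore's axis (13 mm below and 63 mm along -x of the balance point).
- toe (a point): Centre of the toe's underside (23 mm below and 130 mm along +x of the balance point).
- stand: Fixed plate stand, dark steel base 270 x 100 x 14 mm, origin at its underside, right below where the balance point belongs; a black lacquer plate 136 mm across (top at 34 mm) lies on it between spigot and fork. x from spigot to fork.
- spigot (a point): Tip of the upright spigot (20 mm thick), 75 mm above the table, at stand x = -63 mm.
- fork (a point): Floor of the fork's slot, 54 mm above the table, at stand x = +130 mm; its two prongs, 22 mm apart, rise to 68 mm.
- stone: Bystander: grey whetstone 70 x 50 x 35 mm beyond the tray; origin at its underside.
- jar: Bystander: white ceramic jar 56 mm across, 60 mm tall.
- mug: Bystander: white mug 72 mm across, 85 mm tall.
Not all that is in view belongs to the job. What is shaped like the plug but purple is not meant. Of the things shaped like the tray, the black one is meant.

How it is judged:
On the way, in this order (a step that is already met when the one before it is completed fails the run):
1. the keeper plug is pulled clear of its socket while the bridge stays on the cradle (z of plug in the frame of socket above 0.003 m and z of ring in the frame of cradle below 0.045 m), for 0.1 s.
2. the plug is let go and at rest in the tray (x of plug in the frame of tray between -0.075 and 0.075 m and y of plug in the frame of tray between -0.065 and 0.065 m and height (world z) of plug below 0.05 m and linear speed of plug below 0.1 m/s and contact force between plug and the fingers below 0.1 N), for 0.2 s.
3. the bridge is lifted off the cradle by the gripper (contact force between bridge and cradle below 0.05 N and z of ring in the frame of cradle above 0.06 m and contact force between bridge and the fingers above 2 N), for 0.2 s.
At the end, for the whole second after the job is handed in: Gripper still holds the bridge within 25 mm (horizontally) of its balance point: level to 5 degrees, still, not touching the stand, ring within 14 mm of above the spigot and 15 to 75 mm over its tip, toe within 18 mm of above the fork; plug in the tray (horizontal distance between ring and spigot below 0.014 m and horizontal distance between toe and fork below 0.018 m and z of ring in the frame of spigot between 0.015 and 0.075 m and angle between bridge's own z axis and vertical below 0.09 rad and horizontal distance between the grasp point and balance below 0.025 m and contact force between bridge and the fingers above 2 N and contact force between bridge and stand below 0.1 N and linear speed of bridge below 0.02 m/s and angular speed of bridge below 0.15 rad/s and x of plug in the frame of tray between -0.075 and 0.075 m and y of plug in the frame of tray between -0.065 and 0.065 m and height (world z) of plug below 0.05 m); the arm keeps its last pose, push and grip.
It fails at once if the bridge, the plug or the robot touches the stand or its plate (contact force between any of bridge, the arm, the fingers, plug and stand above 0.5 N).
It fails at once if a bystander is moved more than 30 mm (distance of any of stone, jar, mug from where it was at the start of the episode above 0.03 m).
It also fails if it takes over 58 s, if anything falls off the work surface, if the arm or the gripper's body presses on something with over 40 N, if the wrist force passes 120 N, or if a joint passes its speed limit or range.

## Working session

There is one attempt and no reset: what is moved stays moved. The work goes in short steps, Python scripts to look and compute and a tool call to move; the robot and the scene stay as the last step left them, time stands still between calls to the robot, and variables do not carry over. Pictures are saved under pics/ and viewed, about 8 in all and at most 12, crops included, and the job is handed in when it is done.

Besides the shell and the picture viewer there is one more tool, called after "Request:" in YAML: its name, and indented under it one key for each argument. send_rows: Moves the arm, as the interface text tells. Its arguments: {"type":"object","properties":{"commands":{"type":"array","items":{"type":"object","properties":{"delta_pos":{"type":"array","items":{"type":"number"}},"yaw":{"type":"number"}}}},"grip":{"type":"number"},"force":{"type":"number"}},"required":["commands"]}

```bash
mkdir -p pics; cat > h.py <<'E'
import numpy as np, cv2
from station import manip
from scipy.spatial.transform import Rotation as R
def cam(name, s=None):
    c=manip.get_calibration(name)
    if 'world_to_cam' in c: W=np.array(c['world_to_cam'])
    else:
        T=np.eye(4); T[:3,:3]=R.from_quat(s['tool_rot']).as_matrix(); T[:3,3]=s['tcp_pos']
        W=np.linalg.inv(T@np.array(c['mount']))
    return np.array([[c['fx'],0,c['cx']],[0,c['fy'],c['cy']],[0,0,1]]),W
def pix2w(K,W,uv,z):
    C=np.linalg.inv(W); d=C[:3,:3]@np.linalg.inv(K)@np.array([uv[0],uv[1],1.]); o=C[:3,3]
    return o+d*(z-o[2])/d[2]
def w2pix(K,W,p):
    q=K@(W@np.append(p,1))[:3]; return q[:2]/q[2]
E
python3 - <<'E'
from h import *
s=manip.sense(); print({k:np.round(v,3).tolist() for k,v in s.items()})
for n in('top','scene','wrist'): cv2.imwrite(f'pics/{n}0.png',manip.snapshot(n)); 
for n in('top','scene'):
    K,W=cam(n); print(n,np.round(K,1).tolist(),np.round(np.linalg.inv(W),3).tolist())
print(np.round(manip.get_calibration('wrist')['mount'],3))
E
```

```text
{'t': 0.0, 'q': [1.066, 0.528, 1.434, 0.0, 1.181, -0.178], 'qd': [-0.0, 0.001, -0.001, 0.001, -0.001, -0.0], 'tau': [-0.001, -44.236, -17.802, -0.0, 0.008, -0.0], 'tcp_pos': [0.2, 0.591, 0.23], 'tool_rot': [0.162, 0.987, -0.001, -0.0], 'force': [0.413, 0.308, 0.669], 'ft_torque': [0.01, 0.069, -0.044], 'finger_gap': 0.999}
top [[501.7, 0.0, 315.1], [0.0, 501.7, 195.9], [0.0, 0.0, 1.0]] [[-0.004, -0.996, 0.084, 0.346], [-1.0, 0.006, 0.015, -0.026], [-0.016, -0.084, -0.996, 1.397], [0.0, 0.0, 0.0, 1.0]]
scene [[433.5, 0.0, 323.9], [0.0, 433.5, 197.9], [0.0, 0.0, 1.0]] [[-0.138, 0.618, -0.774, 1.372], [0.99, 0.069, -0.122, 0.135], [-0.022, -0.783, -0.622, 0.794], [0.0, 0.0, 0.0, 1.0]]
[[-0.001 -0.946 -0.323  0.083]
 [ 1.    -0.001 -0.     0.001]
 [-0.    -0.323  0.946 -0.143]
 [ 0.     0.     0.     1.   ]]
```

View pics/top0.png

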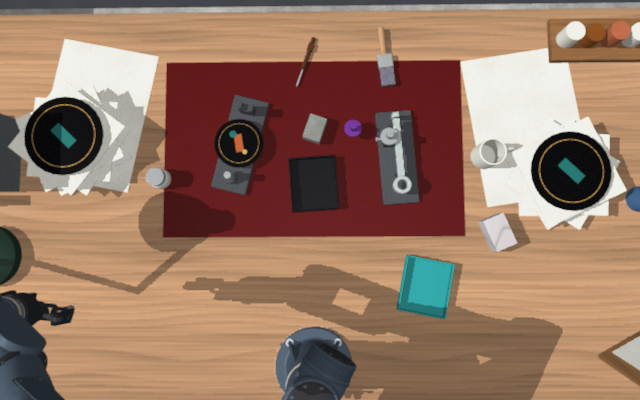

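View pics/scene0.png

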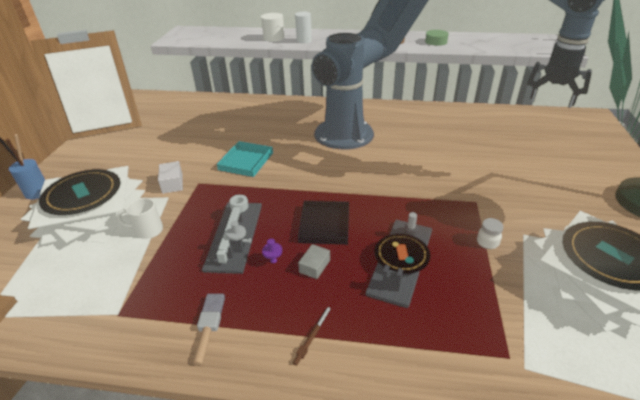

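The top view shows the cradle at about (397,157), with the ring near the robot at (402,184) and the plug at (389,137). The black tray is at (315,184). The stand has its plate at (238,144), spigot at (230,177) and fork at (247,108). Next I'll enlarge crops of these.

```bash
python3 - <<'E'
import cv2,numpy as np
im=cv2.imread('pics/top0.png')
a=cv2.resize(im[95:215,365:430],None,fx=5,fy=5,interpolation=cv2.INTER_CUBIC)
b=cv2.resize(im[85:205,200:280],None,fx=5,fy=5,interpolation=cv2.INTER_CUBIC)
o=np.hstack([a,b]); o=np.clip(o.astype(float)*1.3+15,0,255).astype(np.uint8)
for i in range(0,600,50):
    cv2.putText(o,str(95+i//5),(0,i+4),0,.35,(0,255,255),1);cv2.putText(o,str(85+i//5),(327,i+4),0,.35,(0,255,255),1)
for i in range(0,325,50): cv2.putText(o,str(365+i//5),(i-8,595),0,.35,(0,255,0),1)
for i in range(50,400,50): cv2.putText(o,str(200+i//5),(325+i-8,595),0,.35,(0,255,0),1)
cv2.imwrite('pics/crop1.png',o)
E
```

```text
(no output)
```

View pics/crop1.png

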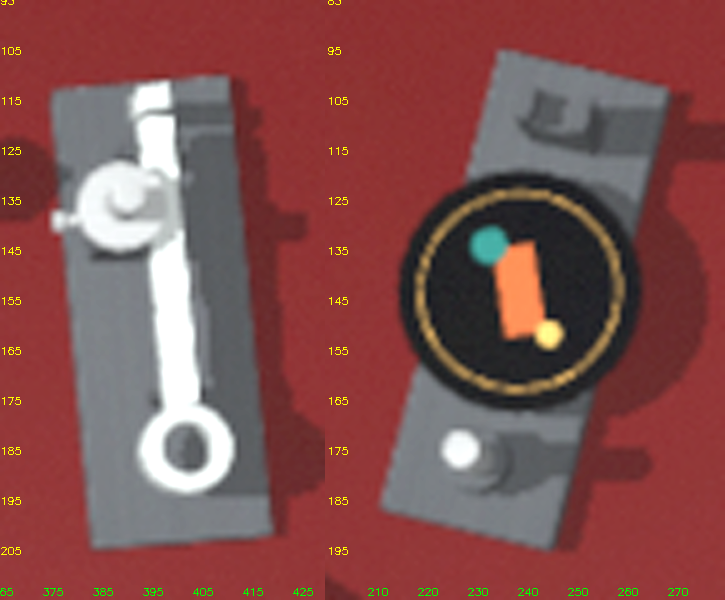

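```bash
python3 - <<'E'
from h import *
K,W=cam('top')
def P(n,u,v,z): p=pix2w(K,W,(u,v),z); print(n,np.round(p,4)); return p[:2]
A=lambda x,y:(365+x/5-.4,95+y/5-.4); B=lambda x,y:(200+(x-325)/5-.4,85+y/5-.4)
ring=P('ring',*A(187,448),.060); pl=P('plugtop',*A(127,195),.094); fl=P('flange',*A(124,206),.066); te=P('barend',*A(152,83),.054)
cr=[P('c',*A(*q),.012) for q in((52,90),(230,75),(273,535),(93,549))]
c=np.mean(cr,0); ax=(cr[0]+cr[1]-cr[2]-cr[3]); ax/=np.linalg.norm(ax); n=np.array([-ax[1],ax[0]])
o=c-.02*ax; print('cradle ang',np.arctan2(ax[1],ax[0]),'lens',[np.linalg.norm(cr[i]-cr[i-1]) for i in range(4)],'ctr',c)
print('origin from base',o,'ring pred',o-.063*ax,'plug pred',o+.07*ax+.0245*n)
d=te-ring; print('bridge ang',np.arctan2(d[1],d[0]),np.linalg.norm(d),'bal',ring+.063*d/np.linalg.norm(d))
sp=P('spigot',*B(460,449),.075); pt=P('plate',*B(520,290),.034)
st=[P('s',*B(*q),.014) for q in((500,50),(667,90),(552,549),(381,505))]
c=np.mean(st,0); ax=(st[0]+st[1]-st[2]-st[3]); ax/=np.linalg.norm(ax)
print('stand ang',np.arctan2(ax[1],ax[0]),'ctr',c,[np.linalg.norm(st[i]-st[i-1]) for i in range(4)],'sp->plate',(pt-sp)@ax,'sp->c',(c-sp)@ax,'bal',sp+.063*ax, 'fork',sp+.193*ax, 'forkpix',w2pix(K,W,np.append(sp+.193*ax,.068)))
tr=[P('t',*q,.025) for q in((290,157),(337,156),(339,209),(293,212))]; print('tray',np.mean(tr,0))
for q in ((158,178),(492,153),(315,127),(353,128)): P('by',*q,.05)
s=manip.sense(); print(R.from_quat(s['tool_rot']).as_matrix().round(3).tolist())
E
```

```text
ring [ 0.4885 -0.2383  0.06  ]
plugtop [ 0.6188 -0.2039  0.094 ]
flange [ 0.6187 -0.206   0.066 ]
barend [ 0.6889 -0.2239  0.054 ]
c [ 0.696  -0.1741  0.012 ]
c [ 0.7038 -0.2738  0.012 ]
c [ 0.4451 -0.2923  0.012 ]
c [ 0.4379 -0.193   0.012 ]
cradle ang 0.07227603368218749 lens [np.float64(0.25888606198864367), np.float64(0.10005236859553411), np.float64(0.2593682477353911), np.float64(0.09954018162281363)] ctr [ 0.57068934 -0.23330696]
origin from base [ 0.55074156 -0.23475122] ring pred [ 0.48790604 -0.23930065] plug pred [ 0.61878958 -0.20526027]
bridge ang 0.07132015495365486 0.20084830441060905 bal [ 0.55136221 -0.23376687]
spigot [0.5159 0.2294 0.075 ]
plate [0.6093 0.2051 0.034 ]
s [0.7505 0.221  0.014 ]
s [0.7267 0.1265 0.014 ]
s [0.4675 0.1895 0.014 ]
s [0.4926 0.285  0.014 ]
stand ang -0.24081760178025657 ctr [0.60933754 0.20548974] [np.float64(0.265679455368806), np.float64(0.09747807562366699), np.float64(0.26667308624082003), np.float64(0.09878843655709506)] sp->plate 0.09654232268785025 sp->c 0.09644386816588559 bal [0.57709384 0.21442326] fork [0.70334247 0.18341869] forkpix [244.78518853 105.86383163]
t [0.5697 0.0638 0.025 ]
t [ 0.5716 -0.0662  0.025 ]
t [ 0.425  -0.0705  0.025 ]
t [0.4174 0.0555 0.025 ]
tray [ 0.49594351 -0.00434962]
by [0.5104 0.4211 0.05  ]
by [ 0.5728 -0.4838  0.05  ]
by [ 0.6478 -0.0061  0.05  ]
by [ 0.6443 -0.1096  0.05  ]
[[-0.947, 0.32, -0.001], [0.32, 0.947, -0.001], [0.0, -0.002, -1.0]]
```

Request:
send_rows:
  commands:
    - {"delta_pos": [2.6, -5, 0], "yaw": 0.05}
    - {"delta_pos": [2.6, -5, 0], "yaw": 0.05}
    - {"delta_pos": [2.6, -5, 0], "yaw": 0.05}
    - {"delta_pos": [2.6, -5, 0], "yaw": 0.05}
    - {"delta_pos": [2.6, -5, 0], "yaw": 0.05}
    - {"delta_pos": [2.6, -5, 0], "yaw": 0.05}
    - {"delta_pos": [2.6, -5, 0], "yaw": 0.05}
    - {"delta_pos": [2.6, -5, 0], "yaw": 0.05}
    - {"delta_pos": [2.6, -5, 0]}
    - {"delta_pos": [2.6, -5, 0]}
  grip: -0.2
  force: 80

```text
validation failed for argument at $.co...
```

Request:
send_rows:
  commands:
    - {"delta_pos": [2.6, -5.0, 0.0], "yaw": 0.05}
    - {"delta_pos": [2.6, -5.0, 0.0], "yaw": 0.05}
    - {"delta_pos": [2.6, -5.0, 0.0], "yaw": 0.05}
    - {"delta_pos": [2.6, -5.0, 0.0], "yaw": 0.05}
    - {"delta_pos": [2.6, -5.0, 0.0], "yaw": 0.05}
    - {"delta_pos": [2.6, -5.0, 0.0], "yaw": 0.05}
    - {"delta_pos": [2.6, -5.0, 0.0], "yaw": 0.05}
    - {"delta_pos": [2.6, -5.0, 0.0], "yaw": 0.05}
    - {"delta_pos": [2.6, -5.0, 0.0], "yaw": 0.0}
    - {"delta_pos": [2.6, -5.0, 0.0], "yaw": 0.0}
  grip: -0.2
  force: 80.0

```text
t: 1.4
tcp_pos: [0.4639, 0.0794, 0.2293]
tool_rot: [-0.048, 0.999, 0.0, 0.001]
force: [0.8, 0.5, 0.7]
finger_gap: 0.597
```

Request:
send_rows:
  commands:
    - {"delta_pos": [2.8, -5.0, 0.0], "yaw": -0.02}
    - {"delta_pos": [2.8, -5.0, 0.0], "yaw": 0.0}
    - {"delta_pos": [2.8, -5.0, 0.0], "yaw": 0.0}
    - {"delta_pos": [2.8, -5.0, -1.0], "yaw": 0.0}
    - {"delta_pos": [2.8, -5.0, -1.0], "yaw": 0.0}
    - {"delta_pos": [1.2, -2.8, -1.0], "yaw": 0.0}
    - {"delta_pos": [0.0, 0.0, -1.0], "yaw": 0.0}

```text
t: 2.28
tcp_pos: [0.6212, -0.2136, 0.1872]
tool_rot: [-0.034, 0.999, 0.0, 0.003]
force: [0.4, 0.3, -0.2]
finger_gap: 0.6
```

```bash
python3 - <<'E'
from h import *
s=manip.sense(); im=manip.snapshot('wrist'); K,W=cam('wrist',s)
print(s['tcp_pos'],R.from_quat(s['tool_rot']).as_matrix().round(3).tolist())
for n,p in dict(plugtop=(.6188,-.2045,.094),flange=(.6188,-.2045,.066),ring=(.4883,-.2387,.060),bal=(.551,-.2345,.054)).items(): print(n,w2pix(K,W,p).round(1))
cv2.imwrite('pics/w1.png',im)
E
```

```text
[ 0.62118372 -0.21363703  0.18723001] [[-0.998, -0.069, 0.005], [-0.069, 0.998, 0.0], [-0.005, -0.0, -1.0]]
plugtop [333.8 197.3]
flange [332.9 188. ]
ring [304.5  36.9]
bal [306.4 113.7]
```

View pics/w1.png

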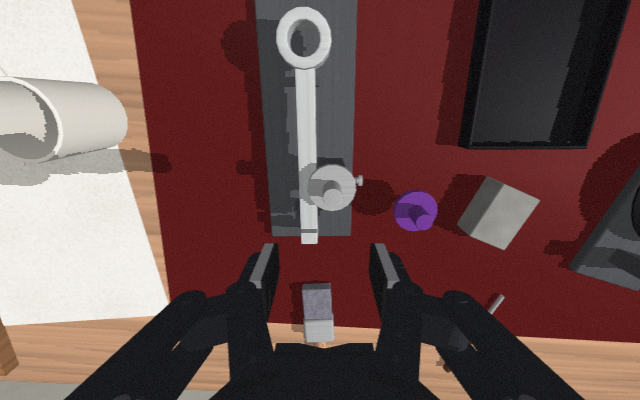

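The wrist view confirms the map: plug top at (333,196) against a predicted (334,197), and the ring at (304,38). I'll go down over the plug now.

Request:
send_rows:
  commands:
    - {"delta_pos": [-0.2, 0.9, -2.0], "yaw": 0.0}
    - {"delta_pos": [0.0, 0.0, -3.0], "yaw": 0.0}
    - {"delta_pos": [0.0, 0.0, -3.0], "yaw": 0.0}
    - {"delta_pos": [0.0, 0.0, -2.0], "yaw": 0.0}
    - {"delta_pos": [0.0, 0.0, -1.0], "yaw": 0.0}
    - {"delta_pos": [0.0, 0.0, 0.0], "yaw": 0.0}

```text
t: 3.08
tcp_pos: [0.613, -0.1918, 0.0733]
tool_rot: [-0.039, 0.999, 0.004, -0.002]
force: [0.5, -0.1, 0.0]
finger_gap: 0.603
```

Request:
send_rows:
  commands:
    - {"delta_pos": [0.5, -1.2, 0.0], "yaw": 0.0}
    - {"delta_pos": [0.0, 0.0, 0.0], "yaw": 0.0}

```text
t: 3.32
tcp_pos: [0.6196, -0.2047, 0.0753]
tool_rot: [-0.039, 0.999, 0.003, -0.001]
force: [-0.4, -0.4, 0.2]
finger_gap: 0.604
```

Request:
send_rows:
  commands:
    - {"delta_pos": [0.0, 0.0, -0.4], "yaw": 0.0}
    - {"delta_pos": [0.0, 0.0, 0.0], "yaw": 0.0}

```text
t: 3.58
tcp_pos: [0.6201, -0.2054, 0.0722]
tool_rot: [-0.039, 0.999, 0.003, 0.0]
force: [-0.8, 0.1, -0.4]
finger_gap: 0.601
```

Request:
send_rows:
  commands:
    - {"delta_pos": [-0.1, 0.1, -0.4], "yaw": 0.0}
    - {"delta_pos": [0.0, 0.0, 0.0], "yaw": 0.0}

```text
t: 3.82
tcp_pos: [0.6188, -0.2042, 0.0679]
tool_rot: [-0.039, 0.999, 0.003, 0.0]
force: [-0.6, 1.2, -0.6]
finger_gap: 0.597
```

Request:
send_rows:
  commands:
    - {"delta_pos": [0.0, 0.0, 0.0], "yaw": 0.0}
    - {"delta_pos": [0.0, 0.0, 0.0], "yaw": 0.0}
    - {"delta_pos": [0.0, 0.0, 0.0], "yaw": 0.0}
    - {"delta_pos": [0.0, 0.0, 0.0], "yaw": 0.0}
  grip: 1.0
  force: 100.0

```text
t: 4.32
tcp_pos: [0.6193, -0.2051, 0.0681]
tool_rot: [-0.039, 0.999, 0.002, 0.001]
force: [0.5, 0.3, -0.0]
finger_gap: 0.175
```

Request:
send_rows:
  commands:
    - {"delta_pos": [0.0, 0.0, 0.6], "yaw": 0.0}
    - {"delta_pos": [0.0, 0.0, 0.6], "yaw": 0.0}
    - {"delta_pos": [0.0, 0.0, 0.6], "yaw": 0.0}

```text
t: 4.7
tcp_pos: [0.6185, -0.2052, 0.0857]
tool_rot: [-0.039, 0.999, 0.002, -0.0]
force: [-0.6, 0.4, -1.4]
finger_gap: 0.174
```

Request:
send_rows:
  commands:
    - {"delta_pos": [0.0, 0.0, 1.0], "yaw": 0.0}
    - {"delta_pos": [0.0, 0.0, 1.5], "yaw": 0.0}
    - {"delta_pos": [0.0, 0.0, 2.0], "yaw": 0.0}
    - {"delta_pos": [0.0, 0.0, 1.5], "yaw": 0.0}
    - {"delta_pos": [0.0, 0.0, 0.0], "yaw": 0.0}

```text
t: 5.32
tcp_pos: [0.6191, -0.204, 0.1524]
tool_rot: [-0.039, 0.999, 0.002, 0.001]
force: [0.3, 0.1, -1.4]
finger_gap: 0.179
```

```bash
python3 - <<'E'
from h import *
s=manip.sense(); im=manip.snapshot('wrist'); K,W=cam('wrist',s)
print(s['tcp_pos'],s['force'])
for n,p in dict(ring=(.4883,-.2387,.060),barend=(.6879,-.2246,.054)).items(): print(n,w2pix(K,W,p).round(1))
cv2.imwrite('pics/w2.png',im)
E
```

```text
[ 0.61913751 -0.204022    0.15240487] [ 0.29676524  0.07113378 -1.35108081]
ring [289.3  29. ]
barend [296.9 261.7]
```

View pics/w2.png

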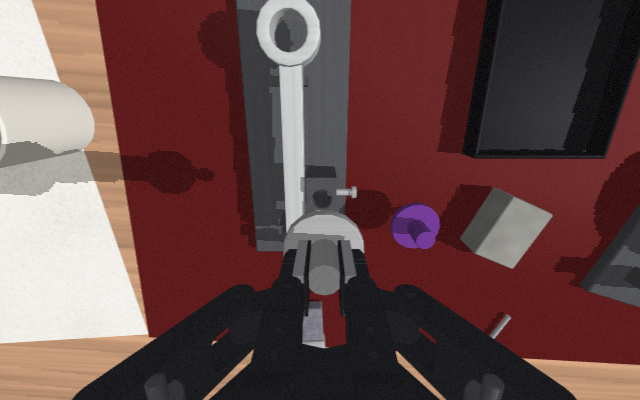

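The plug is held at (325,240), the socket is empty at (322,195), and the ring and bar haven't moved. Next I'll carry the plug to the tray.

Request:
send_rows:
  commands:
    - {"delta_pos": [-2.0, 3.3, 0.0], "yaw": 0.0}
    - {"delta_pos": [-2.0, 3.3, 0.0], "yaw": 0.0}
    - {"delta_pos": [-2.0, 3.3, 0.0], "yaw": 0.0}
    - {"delta_pos": [-2.0, 3.3, 0.0], "yaw": 0.0}
    - {"delta_pos": [-2.0, 3.3, 0.0], "yaw": 0.0}
    - {"delta_pos": [-1.5, 2.5, 0.0], "yaw": 0.0}
    - {"delta_pos": [0.0, 0.0, 0.0], "yaw": 0.0}

```text
t: 6.25
tcp_pos: [0.4957, -0.0082, 0.147]
tool_rot: [-0.038, 0.999, 0.005, -0.004]
force: [-0.5, -0.1, -1.5]
finger_gap: 0.176
```

Request:
send_rows:
  commands:
    - {"delta_pos": [0.0, 0.0, -2.0], "yaw": 0.0}
    - {"delta_pos": [0.0, 0.0, -2.5], "yaw": 0.0}
    - {"delta_pos": [0.0, 0.0, -2.0], "yaw": 0.0}
    - {"delta_pos": [0.0, 0.0, -1.3], "yaw": 0.0}
    - {"delta_pos": [0.0, 0.0, -0.5], "yaw": 0.0}
    - {"delta_pos": [0.0, 0.0, 0.0], "yaw": 0.0}

```text
t: 7.0
tcp_pos: [0.5012, -0.0125, 0.0611]
tool_rot: [-0.037, 0.999, 0.003, -0.001]
force: [-0.3, -0.1, -1.1]
finger_gap: 0.175
```

Request:
send_rows:
  commands:
    - {"delta_pos": [-0.4, 0.5, -0.5], "yaw": 0.0}
    - {"delta_pos": [0.0, 0.0, -0.3], "yaw": 0.0}
    - {"delta_pos": [0.0, 0.0, 0.0], "yaw": 0.0}

```text
t: 7.38
tcp_pos: [0.4978, -0.0072, 0.0539]
tool_rot: [-0.037, 0.999, 0.003, 0.001]
force: [0.2, 0.6, -1.5]
finger_gap: 0.179
```

Request:
send_rows:
  commands:
    - {"delta_pos": [0.0, 0.0, -0.2], "yaw": 0.0}
    - {"delta_pos": [0.0, 0.0, 0.0], "yaw": 0.0}

```text
t: 7.62
tcp_pos: [0.4981, -0.0072, 0.0521]
tool_rot: [-0.037, 0.999, 0.003, 0.001]
force: [-0.1, 0.1, -0.9]
finger_gap: 0.18
```

Request:
send_rows:
  commands:
    - {"delta_pos": [0.0, 0.0, 0.0], "yaw": 0.0}
    - {"delta_pos": [0.0, 0.0, 0.0], "yaw": 0.0}
    - {"delta_pos": [0.0, 0.0, 0.0], "yaw": 0.0}
    - {"delta_pos": [0.0, 0.0, 0.0], "yaw": 0.0}
    - {"delta_pos": [0.0, 0.0, 2.0], "yaw": 0.0}
    - {"delta_pos": [0.0, 0.0, 4.0], "yaw": 0.0}
    - {"delta_pos": [0.0, 0.0, 4.0], "yaw": 0.0}
    - {"delta_pos": [0.0, 0.0, 0.0], "yaw": 0.0}
  grip: -0.4

```text
t: 8.62
tcp_pos: [0.4981, -0.0074, 0.1547]
tool_rot: [-0.037, 0.999, 0.003, 0.001]
force: [0.3, 0.2, -0.3]
finger_gap: 0.697
```

```bash
python3 - <<'E'
from h import *
s=manip.sense(); im=manip.snapshot('wrist'); t=manip.snapshot('top')
print(s['tcp_pos'],s['force'],s['t'])
o=np.vstack([cv2.resize(im,None,fx=.9,fy=.9),cv2.resize(t[95:215,200:430],(576,240))])
cv2.imwrite('pics/w3.png',o)
E
```

```text
[ 0.49809317 -0.00740658  0.15474992] [ 0.25244941  0.15432615 -0.26706507] 8.625
```

View pics/w3.png

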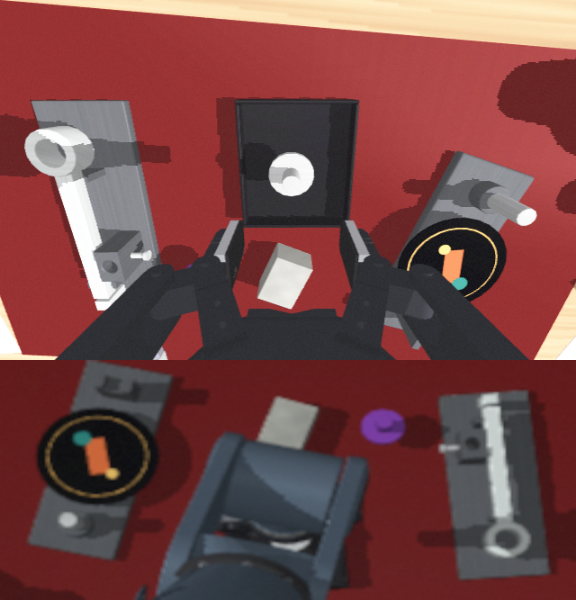

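The plug stands free in the tray, at about (291,175) in the wrist picture. I'll move over the bridge's balance point.

Request:
send_rows:
  commands:
    - {"delta_pos": [0.9, -3.8, 0.0], "yaw": 0.0}
    - {"delta_pos": [0.9, -3.8, 0.0], "yaw": 0.0}
    - {"delta_pos": [0.9, -3.8, 0.0], "yaw": 0.0}
    - {"delta_pos": [0.9, -3.8, 0.0], "yaw": 0.0}
    - {"delta_pos": [0.9, -3.8, 0.0], "yaw": 0.0}
    - {"delta_pos": [0.6, -2.6, 0.0], "yaw": 0.0}
    - {"delta_pos": [0.0, 0.0, 0.0], "yaw": 0.0}
    - {"delta_pos": [0.0, 0.0, 0.0], "yaw": 0.0}

```text
t: 9.72
tcp_pos: [0.5388, -0.2243, 0.1378]
tool_rot: [-0.038, 0.999, 0.011, -0.014]
force: [1.1, 0.7, 0.3]
finger_gap: 0.702
```

```bash
python3 - <<'E'
from h import *
s=manip.sense(); im=manip.snapshot('wrist'); K,W=cam('wrist',s)
print(s['tcp_pos'],s['tool_rot'])
for n,p in dict(ring=(.4883,-.2387,.060),bal=(.551,-.2345,.054),barend=(.6879,-.2246,.054),sock=(.6188,-.2045,.058)).items(): print(n,w2pix(K,W,p).round(1))
cv2.imwrite('pics/w4.png',im)
E
```

```text
[ 0.53880778 -0.22432114  0.13777331] [-0.0375029   0.99913009  0.01109853 -0.01447106]
ring [307.5 146.7]
bal [308.5 218.4]
barend [310.5 343.9]
sock [336.3 289.2]
```

View pics/w4.png

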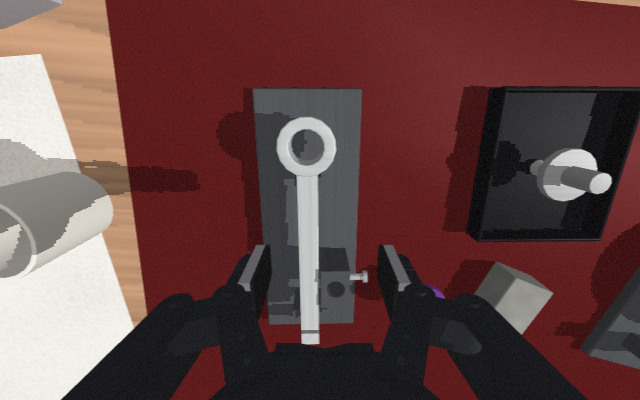

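Request:
send_rows:
  commands:
    - {"delta_pos": [0.6, -0.5, 0.0], "yaw": 0.0}
    - {"delta_pos": [0.0, 0.0, 0.0], "yaw": 0.0}
    - {"delta_pos": [0.0, 0.0, 0.0], "yaw": 0.0}

```text
t: 10.15
tcp_pos: [0.5449, -0.2267, 0.1377]
tool_rot: [-0.039, 0.999, 0.012, -0.015]
force: [-0.5, 0.7, 0.0]
finger_gap: 0.699
```

```bash
python3 - <<'E'
from station import manip
s=manip.sense(); print(s['tcp_pos'],s['tool_rot'],s['q'],s['qd'])
E
```

```text
[ 0.5448887  -0.22674025  0.13770683] [-0.03920911  0.999052    0.011516   -0.01500412] [-5.84136547e-01  6.13693471e-01  1.57811765e+00  1.41615198e-03
  9.87593925e-01 -2.23418746e+00] [ 0.00400565 -0.0010545  -0.00638508 -0.00131924 -0.00296713  0.00026297]
```

Request:
send_rows:
  commands:
    - {"delta_pos": [0.6, -0.8, -1.0], "yaw": 0.0}
    - {"delta_pos": [0.0, 0.0, -1.5], "yaw": 0.0}
    - {"delta_pos": [0.0, 0.0, -1.5], "yaw": 0.0}
    - {"delta_pos": [0.0, 0.0, -1.5], "yaw": 0.0}
    - {"delta_pos": [0.0, 0.0, -1.0], "yaw": 0.0}
    - {"delta_pos": [0.0, 0.0, 0.0], "yaw": 0.0}

```text
t: 10.9
tcp_pos: [0.5502, -0.2344, 0.0667]
tool_rot: [-0.039, 0.999, 0.012, -0.016]
force: [-0.1, -0.2, -0.1]
finger_gap: 0.701
```

Request:
send_rows:
  commands:
    - {"delta_pos": [0.1, 0.0, -1.5], "yaw": 0.0}
    - {"delta_pos": [0.0, 0.0, -1.3], "yaw": 0.0}
    - {"delta_pos": [0.0, 0.0, -0.8], "yaw": 0.0}
    - {"delta_pos": [0.0, 0.0, 0.0], "yaw": 0.0}

```text
t: 11.4
tcp_pos: [0.5517, -0.2346, 0.0286]
tool_rot: [-0.039, 0.999, 0.012, -0.016]
force: [-0.4, 0.4, 0.4]
finger_gap: 0.702
```

Request:
send_rows:
  commands:
    - {"delta_pos": [0.0, 0.0, 0.0], "yaw": 0.0}
    - {"delta_pos": [0.0, 0.0, 0.0], "yaw": 0.0}
    - {"delta_pos": [0.0, 0.0, 0.0], "yaw": 0.0}
    - {"delta_pos": [0.0, 0.0, 0.0], "yaw": 0.0}
    - {"delta_pos": [0.0, 0.0, 0.0], "yaw": 0.0}
    - {"delta_pos": [0.0, 0.0, 0.0], "yaw": 0.0}
  grip: 1.0
  force: 110.0

```text
t: 12.15
tcp_pos: [0.5522, -0.235, 0.0295]
tool_rot: [-0.039, 0.999, 0.011, -0.015]
force: [0.5, -0.1, -1.0]
finger_gap: 0.187
```

```bash
python3 - <<'E'
from station import manip
s=manip.sense(); print({k:s[k].round(4) if hasattr(s[k],'round') else s[k] for k in('t','tcp_pos','tool_rot','force','ft_torque','finger_gap')})
E
```

```text
{'t': 12.15, 'tcp_pos': array([ 0.5522, -0.235 ,  0.0295]), 'tool_rot': array([-0.0392,  0.9991,  0.0115, -0.0149]), 'force': array([ 0.5202, -0.1051, -1.0389]), 'ft_torque': array([-0.0607, -0.0123, -0.0173]), 'finger_gap': 0.1872412169727351}
```

Gripped. Next is a slow, straight lift.

Request:
send_rows:
  commands:
    - {"delta_pos": [0.0, 0.0, 0.5], "yaw": 0.0}
    - {"delta_pos": [0.0, 0.0, 1.0], "yaw": 0.0}
    - {"delta_pos": [0.0, 0.0, 1.0], "yaw": 0.0}
    - {"delta_pos": [0.0, 0.0, 1.0], "yaw": 0.0}
    - {"delta_pos": [0.0, 0.0, 1.0], "yaw": 0.0}
    - {"delta_pos": [0.0, 0.0, 0.0], "yaw": 0.0}

```text
t: 12.9
tcp_pos: [0.5505, -0.2337, 0.0761]
tool_rot: [-0.039, 0.999, 0.013, -0.017]
force: [0.5, 0.4, -7.1]
finger_gap: 0.187
```

```bash
cat > st.py <<'E'
from station import manip
s=manip.sense(); print({k:s[k].round(4).tolist() if hasattr(s[k],'round') else s[k] for k in('t','tcp_pos','tool_rot','force','ft_torque','finger_gap')})
E
python3 st.py
```

```text
{'t': 12.9, 'tcp_pos': [0.5505, -0.2337, 0.0761], 'tool_rot': [-0.0394, 0.999, 0.0128, -0.0166], 'force': [0.4643, 0.3664, -7.113], 'ft_torque': [-0.0489, -0.1242, -0.0467], 'finger_gap': 0.18667497732665864}
```

Request:
send_rows:
  commands:
    - {"delta_pos": [0.0, 0.0, 1.0], "yaw": 0.0}
    - {"delta_pos": [0.0, 0.0, 1.5], "yaw": 0.0}
    - {"delta_pos": [0.0, 0.0, 1.5], "yaw": 0.0}
    - {"delta_pos": [0.0, 0.0, 1.5], "yaw": 0.0}
    - {"delta_pos": [0.0, 0.0, 1.5], "yaw": 0.0}
    - {"delta_pos": [0.0, 0.0, 1.0], "yaw": 0.0}
    - {"delta_pos": [0.0, 0.0, 0.0], "yaw": 0.0}

```text
t: 13.78
tcp_pos: [0.5502, -0.2335, 0.1626]
tool_rot: [-0.039, 0.999, 0.012, -0.016]
force: [-0.4, -1.3, -6.3]
finger_gap: 0.185
```

```bash
python3 st.py
```

```text
{'t': 13.775, 'tcp_pos': [0.5502, -0.2335, 0.1626], 'tool_rot': [-0.0394, 0.999, 0.0125, -0.0162], 'force': [-0.4481, -1.2898, -6.3311], 'ft_torque': [-0.0215, -0.0947, -0.021], 'finger_gap': 0.18456880486597022}
```

Request:
send_rows:
  commands:
    - {"delta_pos": [0.1, 1.0, 0.0], "yaw": -0.01}
    - {"delta_pos": [0.1, 2.0, 0.0], "yaw": -0.015}
    - {"delta_pos": [0.1, 2.0, 0.0], "yaw": -0.015}
    - {"delta_pos": [0.1, 2.0, 0.0], "yaw": -0.015}
    - {"delta_pos": [0.1, 2.0, 0.0], "yaw": -0.015}
    - {"delta_pos": [0.1, 2.0, 0.0], "yaw": -0.015}
    - {"delta_pos": [0.1, 2.0, 0.0], "yaw": -0.015}
    - {"delta_pos": [0.1, 2.0, 0.0], "yaw": -0.015}
    - {"delta_pos": [0.1, 2.0, 0.0], "yaw": -0.015}
    - {"delta_pos": [0.1, 1.0, 0.0], "yaw": -0.01}

```text
t: 15.02
tcp_pos: [0.5543, -0.0402, 0.1553]
tool_rot: [0.035, 0.999, 0.019, -0.023]
force: [0.5, -0.5, -6.5]
finger_gap: 0.185
```

```bash
python3 st.py
```

```text
{'t': 15.025, 'tcp_pos': [0.5543, -0.0402, 0.1553], 'tool_rot': [0.0348, 0.999, 0.0186, -0.023], 'force': [0.4546, -0.5274, -6.5498], 'ft_torque': [-0.082, -0.0723, 0.0502], 'finger_gap': 0.18495503085545376}
```

Request:
send_rows:
  commands:
    - {"delta_pos": [0.2, 3.0, 0.3], "yaw": -0.03}
    - {"delta_pos": [0.2, 4.0, 0.3], "yaw": -0.03}
    - {"delta_pos": [0.2, 3.0, 0.3], "yaw": -0.03}
    - {"delta_pos": [0.0, 0.0, 0.0], "yaw": 0.0}

```text
t: 15.52
tcp_pos: [0.5597, 0.0633, 0.1629]
tool_rot: [0.082, 0.996, 0.019, -0.023]
force: [0.5, -0.5, -7.3]
finger_gap: 0.187
```

```bash
cat >> st.py <<'E'
import numpy as np
from scipy.spatial.transform import Rotation as R
M=R.from_quat(s['tool_rot']).as_matrix(); z=M[:,2]
G=R.from_quat([-.0392,.9991,.0115,-.0149]).as_matrix()   # at the grasp, bridge level yaw .072
a=.072; B=np.array([[np.cos(a),-np.sin(a),0],[np.sin(a),np.cos(a),0],[0,0,1]])
N=M@G.T@B; bal=s['tcp_pos']-.0185*z
print('toolz',z[:2].round(4),'bridge yaw',np.arctan2(N[1,0],N[0,0]).round(4),'bridge z',N[:2,2].round(4),'if rolled with pads',(N[:2,2]).round(3))
ring=bal+N@np.array([-.064,0,-.013]); toe=bal+N@np.array([.129,0,-.023])
print('ring',ring.round(4),'to spigot',(np.array([.5159,.2294])-ring[:2]).round(4),'toe to fork',(np.array([.7033,.1834])-toe[:2]).round(4))
E
python3 st.py
```

```text
{'t': 15.525, 'tcp_pos': [0.5597, 0.0633, 0.1629], 'tool_rot': [0.0816, 0.9962, 0.0193, -0.0234], 'force': [0.4751, -0.4657, -7.297], 'ft_torque': [-0.1126, -0.0698, 0.0018], 'finger_gap': 0.18712676880340084}
toolz [-0.0436  0.0422] bridge yaw -0.1696 bridge z [ 0.019  -0.0137] if rolled with pads [ 0.019 -0.014]
ring [0.4972 0.0735 0.1697] to spigot [0.0187 0.1559] toe to fork [0.0161 0.1423]
```

Request:
send_rows:
  commands:
    - {"delta_pos": [0.4, 3.0, 0.3], "yaw": -0.02}
    - {"delta_pos": [0.4, 4.0, 0.0], "yaw": -0.02}
    - {"delta_pos": [0.4, 4.0, 0.0], "yaw": -0.02}
    - {"delta_pos": [0.4, 3.0, 0.0], "yaw": -0.01}
    - {"delta_pos": [0.0, 0.0, 0.0], "yaw": 0.0}
    - {"delta_pos": [0.0, 0.0, 0.0], "yaw": 0.0}

```text
t: 16.27
tcp_pos: [0.5758, 0.202, 0.163]
tool_rot: [0.119, 0.992, 0.017, -0.024]
force: [0.4, 0.0, -6.8]
finger_gap: 0.186
```

```bash
python3 st.py
```

```text
{'t': 16.275, 'tcp_pos': [0.5758, 0.202, 0.163], 'tool_rot': [0.1191, 0.9924, 0.0172, -0.0244], 'force': [0.3813, 0.0342, -6.8266], 'ft_torque': [-0.0766, -0.0392, -0.0426], 'finger_gap': 0.18590994312717307}
toolz [-0.0443  0.04  ] bridge yaw -0.2451 bridge z [ 0.022  -0.0097] if rolled with pads [ 0.022 -0.01 ]
ring [0.5142 0.2169 0.17  ] to spigot [0.0017 0.0125] toe to fork [0.0021 0.0132]
```

Request:
send_rows:
  commands:
    - {"delta_pos": [0.2, 1.2, 0.0], "yaw": 0.0}
    - {"delta_pos": [0.0, 0.0, -1.0], "yaw": 0.0}
    - {"delta_pos": [0.0, 0.0, -1.5], "yaw": 0.0}
    - {"delta_pos": [0.0, 0.0, -1.0], "yaw": 0.0}
    - {"delta_pos": [0.0, 0.0, 0.0], "yaw": 0.0}
    - {"delta_pos": [0.0, 0.0, 0.0], "yaw": 0.0}

```text
t: 17.02
tcp_pos: [0.5774, 0.2113, 0.124]
tool_rot: [0.121, 0.992, 0.016, -0.026]
force: [-0.1, -0.1, -6.4]
finger_gap: 0.185
```

```bash
python3 st.py; python3 - <<'E'
from h import *
w=manip.snapshot('wrist'); s=manip.snapshot('scene'); t=manip.snapshot('top')
cv2.imwrite('pics/full_s.png',s); cv2.imwrite('pics/full_t.png',t)
o=np.vstack([cv2.resize(w,(480,300)),np.hstack([cv2.resize(s[160:310,340:460],(240,300)),cv2.resize(t[85:205,200:296],(240,300))])])
o2=np.hstack([o,cv2.resize(s[190:265,290:360],(280,600))])
cv2.imwrite('pics/w5.png',o2)
E
```

```text
{'t': 17.025, 'tcp_pos': [0.5774, 0.2113, 0.124], 'tool_rot': [0.1211, 0.9922, 0.0163, -0.0259], 'force': [-0.0897, -0.0814, -6.4001], 'ft_torque': [-0.0765, -0.0649, -0.0277], 'finger_gap': 0.18485243267835264}
toolz [-0.0475  0.0387] bridge yaw -0.249 bridge z [ 0.0253 -0.0083] if rolled with pads [ 0.025 -0.008]
ring [0.5159 0.2265 0.1312] to spigot [-0.      0.0029] toe to fork [0.0007 0.0044]
```

View pics/w5.png

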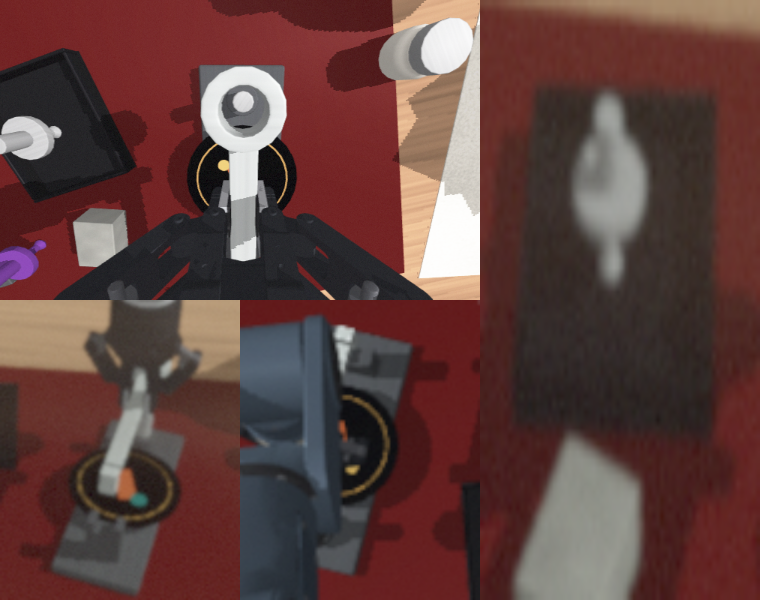

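The wrist view (at 0.75 scale) shows the spigot tip at (243,102), inside the bore, which is centred at (244,110). The plug is upright in the tray. I'll check those pixels against the predicted positions.

Request:
send_rows:
  commands:
    - {"delta_pos": [0.0, 0.3, -0.5], "yaw": 0.0}
    - {"delta_pos": [0.0, 0.0, -0.5], "yaw": 0.0}
    - {"delta_pos": [0.0, 0.0, 0.0], "yaw": 0.0}
    - {"delta_pos": [0.0, 0.0, 0.0], "yaw": 0.0}
    - {"delta_pos": [0.0, 0.0, 0.0], "yaw": 0.0}

```text
t: 17.8
tcp_pos: [0.578, 0.215, 0.1146]
tool_rot: [0.121, 0.992, 0.017, -0.025]
force: [0.2, 0.1, -6.9]
finger_gap: 0.184
```

```bash
python3 st.py; cat > chk.py <<'E'
from h import *
exec(open('st.py').read().split("print('ring'")[0])
K,W=cam('wrist',s); im=manip.snapshot('wrist')
rt=bal+N@np.array([-.064,0,.013]); sp=np.array([.5159,.2294,.075])
print('pred ring top',w2pix(K,W,rt),'spigot',w2pix(K,W,sp))
Ks,Ws=cam('scene'); sc=manip.snapshot('scene')
print('scene toe top, toe bottom, spigot', [w2pix(Ks,Ws,p).round(1) for p in (bal+N@np.array([.136,0,.007]),toe if 'toe' in dir() else bal,sp)])
a=cv2.resize(im[60:240,220:440],(660,540)) ; cv2.imwrite('pics/w6.png',np.hstack([a[:,:440+0] if 0 else cv2.resize(a,(480,393)),cv2.resize(sc[165:296,360:465],(315,393))]))
E
python3 chk.py
```

```text
{'t': 17.8, 'tcp_pos': [0.578, 0.215, 0.1146], 'tool_rot': [0.1208, 0.9922, 0.0167, -0.0247], 'force': [0.1965, 0.0693, -6.9402], 'ft_torque': [-0.0167, -0.0657, 0.0161], 'finger_gap': 0.18427846305860945}
toolz [-0.0451  0.0391] bridge yaw -0.2485 bridge z [ 0.0229 -0.0087] if rolled with pads [ 0.023 -0.009]
ring [0.5165 0.2301 0.1216] to spigot [-0.0006 -0.0007] toe to fork [0.     0.0007]
{'t': 17.8, 'tcp_pos': [0.578, 0.215, 0.1146], 'tool_rot': [0.1208, 0.9922, 0.0167, -0.0247], 'force': [0.1965, 0.0693, -6.9402], 'ft_torque': [-0.0167, -0.0657, 0.0161], 'finger_gap': 0.18427846305860945}
toolz [-0.0451  0.0391] bridge yaw -0.2485 bridge z [ 0.0229 -0.0087] if rolled with pads [ 0.023 -0.009]
pred ring top [323.94660219 150.27211925] spigot [319.74756693 136.42255981]
scene toe top, toe bottom, spigot [array([395.4, 249.7]), array([395.3, 257.1]), array([413.7, 213.9])]
```

View pics/w6.png

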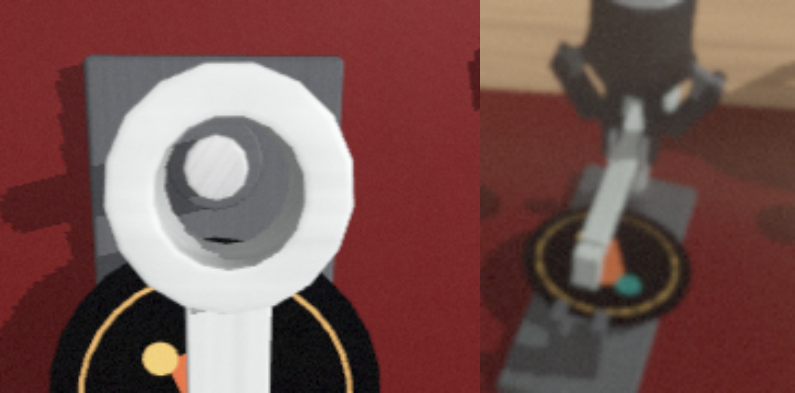

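The ring is 47 mm over the spigot tip and within about 2 mm horizontally. The spigot appears at (319.5,137), as predicted, and the ring at (325,147) against (324,150). The toe sits over the fork. I'll hold for a moment, then hand in.

Request:
send_rows:
  commands:
    - {"delta_pos": [0.0, 0.0, 0.0], "yaw": 0.0}
    - {"delta_pos": [0.0, 0.0, 0.0], "yaw": 0.0}
    - {"delta_pos": [0.0, 0.0, 0.0], "yaw": 0.0}

```text
t: 18.27
tcp_pos: [0.5782, 0.2149, 0.1149]
tool_rot: [0.121, 0.992, 0.017, -0.024]
force: [0.4, 0.0, -6.6]
finger_gap: 0.187
```

```bash
python3 st.py; python3 -c "
from station import manip
print(abs(manip.sense()['qd']).max()); print(manip.sign_off())"
```

```text
{'t': 18.275, 'tcp_pos': [0.5782, 0.2149, 0.1149], 'tool_rot': [0.1209, 0.9922, 0.0168, -0.0244], 'force': [0.4113, 0.0481, -6.6133], 'ft_torque': [-0.0203, -0.0522, -0.0013], 'finger_gap': 0.18652644677835775}
toolz [-0.0444  0.0392] bridge yaw -0.2486 bridge z [ 0.0222 -0.0088] if rolled with pads [ 0.022 -0.009]
ring [0.5167 0.23   0.1219] to spigot [-0.0008 -0.0006] toe to fork [-0.0002  0.0007]
0.0015876888098020252
the job is handed in; nothing more can be done
None
```

I pulled the keeper plug and stood it in the black tray. Then I gripped the bridge at its balance point, lifted it off the cradle and handed the job in at about 18.3 s, still holding it over the stand. No verdict was reported.

**Last checks, from the measured tool pose:**

| Check | Result | Limit |
|---|---|---|
| Ring to spigot, horizontal | about 1 mm | 14 mm |
| Ring above spigot tip | about 47 mm | 15–75 mm |
| Toe to fork, horizontal | about 1 mm | 18 mm |
| Bridge tilt | about 0.024 rad | 0.09 rad |
| Joint speeds | below 0.002 rad/s | – |

The force reading matched the bridge's weight alone (about 6.6 N). The wrist picture shows the spigot inside the bore and the plug upright in the tray. No picture showed the stone, jar or mug disturbed, but I didn't measure their positions again.

**What disagreed or drifted:**
- **Ring position:** it appeared about 3 pixels (1–2 mm) off its predicted place in the wrist picture, well inside the limits.
- **Gripper tilt:** faster moves let the gripper drift to about 0.06 rad of tilt, most of it before the bridge was gripped. The bridge tilt above counts only the change since the grip. If the bar rolled to match the pads when they closed, the real tilt could be somewhat higher, though still under the limit.

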